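# Open the safety cap of the medicine bottle

### The arm

A 6-joint arm with a two-finger parallel gripper is mounted at the origin on a cart in front of the work surface, level with it; the furniture and walls round the work are solid. World frame = base frame: x ahead of the robot, y to its left, z up, the work surface at z = 0. Lengths are in m, angles in degrees, forces in N, time in s.
With the tool pointing down it reaches from about 0.325 to 0.775 m from the base axis. Payload 5.5 kg.
Tool frame: the origin (TCP) lies at the very end of the fingers, on their centre line; the grasp point (between the pads) lies 19 mm behind it (r.pinch_z is the distance from the TCP to the grasp point, in m); z points along the fingers, y is the direction in which the jaws open and shut (so a half turn about z gives the same grasp; the last joint's range is limited). The gripper opens to 88 mm and grips with 3 to 60 N. Pads are 20 mm wide; open, the fingers measure 115 mm over their backs; the gripper's body (75 mm by 178 mm) begins 61 mm behind the grasp point.
Start: joints at [70.835, 5.22, 70.514, -0, 104.267, -3.249], TCP at [0.165, 0.577, 0.223] pointing down, gripper open.
Joint ranges: [-164.24, 164.24], [-49.07, 125.15], [9.68, 141.18], [-86.29, 266.29], [3.28, 154.24], [-151.56, 151.56]. Speed limits (degrees/s): [147.25, 147.25, 172.46, 180, 180, 180].

### API

Orientations are given as [roll, pitch, yaw] about the fixed x, y, z axes, in that order (R = Rz(yaw) Ry(pitch) Rx(roll)).
In Python, from rig import r, optics, ticket gives the robot as it stands.
- The arm moves only by the tool move_arm, never from a script. Its arguments are lists of equal length, an entry for each row: "offset": the shift along the tool's x, y, z in cm, a list of three; "rot": the turn, a rotation vector about the tool's x, y, z in rad, a list of three; "jaw": the opening, from 0 (shut) to 1 (fully open). A call has exactly 8 rows; each row shifts and turns the commanded pose from where the row before left it, along the tool's axes as they then stand; what a row does not reach is not made up. A row lasts 1/10 s, in which the tool goes at most 50 mm and 8.59 degrees, less where a joint would pass 70% of its speed; a pose out of reach is approached as far as the arm can. A call with a gripper value outside its range is refused whole. The fingers move at their own pace and stop on an object; "grip_force" is the grip in N (left out, the last holds). Time passes only in rows, so rows that do not move let the fingers close, or fill a call up. It gives the time, the measured TCP pose, the force and the opening at its end, in the units of the state.
- r.sense(): the state, without advancing time (a new reading comes with each control period).
- optics.get_image(name): name is "scene" or "top" or "wrist"; returns a dict with "color" (384x512x3 uint8, blue, green, red), "z_map" (384x512 float32, m along the optical axis (not along the pixel's ray), 0 where there is no reading), "fx", "fy", "cx", "cy" (pixels), "dist_coeffs" ([k1, k2, p1, p2, k3] as OpenCV has them; the pictures are not rectified), "T" (4x4, takes a point from camera to world coordinates); the wrist camera has in their place "tool_from_camera" (4x4, takes a point from camera to tool coordinates, whose origin is the TCP and whose axes are the flange's). Camera axes: x right, y up, looking along -z (the intrinsics and any distortion apply to the point x, -y, -z); pixel columns grow to the right and rows downward; lengths in m; the calibration is good to about 2 mm. A picture is of the moment at which its call begins: read the wrist's pose just before it.
- ticket.close_job(): hands the job in, once; it reports no verdict.
The state is a dict: "clock": time; "joint_pos": joint angles; "joint_velocities": joint speeds; "effort": joint torques, N m; "ee_pos": TCP position; "ee_rot": TCP orientation; "wrist_force": force on the tool from outside, world axes, zero at the start; "moment": the same for the moment, N m; "width": opening from 0.0 (shut) to 1.0 (fully open).
Only numpy, scipy, OpenCV 4.12 (cv2) and the standard library are available. Lean on these libraries where they do the work, as an engineer would, in place of code of your own. Each camera call takes 0.05 s, during which the arm holds its last target. There are 200 camera calls.

### The job

Pull the drawer of the medicine box all the way out to its stop. Then press the white safety cap of the amber bottle down, twist it counter-clockwise while pressing until it is free, and lift it straight up at least 6 cm; finish while still holding the cap level in the gripper above the bottle, touching nothing else, with the drawer left fully out. Leave the other things on the worktop where they are.

Things in the scene. Friction and masses are not known exactly. Their poses are not given: they have to be found in the camera images.
- medbox: Medicine box: light wooden cabinet with one white-fronted drawer, fixed to the worktop; 170 deep (x) x 200 wide (y) x 145 mm high. Origin: centre of its underside. Its own -x points out of its front, toward the robot, along the drawer's travel; z up. The front edge of its top panel (14 mm thick) lies 85 mm before the origin.
- drawer (a joint): Drawer of the medicine box, m: 0 = shut (start), 0.135 = out at its stop. Slides along the box's -x with about 1.5 N friction, stays where left. Its front is 12 mm thick, top edge 128 mm above the worktop. The drawer's side walls stand 80 mm either side of the bottle's axis, up to 62 mm above the worktop.
- drawer_handle (a point): Middle of the drawer's handle, a dark straight bar along the box's y: 116 long, 12 thick (x), 14 mm high; its centre is 110 mm above the worktop and 40 mm before the drawer front (34 mm free behind the bar). Two 10 mm rods, 48 mm either side of the middle, join it to the front. Axes as the box's. Moves with the drawer.
- cap_center (a point): Centre of the safety cap: round white ribbed, red arrow on top, 48 mm across, 31 mm high, 30 g, loose but locked on the bottle, its top 120 mm above the worktop. z up; x along the box's x when locked. Unpressed it cannot be lifted and turns only 0.15 rad. Pressed, it turns counter-clockwise seen from above; free to lift from 0.95 to 2.1 rad of turn (1.4 is good).
- bottle_mouth (a point): Centre of the bottle's mouth rim, 99 mm above the worktop; axes as the box's. The locked cap's centre is 5.5 to 6 mm above it. Amber bottle, 56 mm across, fixed in a grey seat in the drawer (it neither turns nor lifts). Its axis lies 105 mm behind the handle bar, 53 mm behind the drawer front's inner face and, with the drawer out, 70 mm before the box's top panel.
- spring_seal (a joint): Spring under the cap, m, how far the cap is pressed: 0 (within 1 mm) with the cap locked, up to 0.006 at the hard stop, -0.003 with the cap off. It pushes up with about 4 N at 0, 7.5 N at 0.003, 10.5 N at 0.006. The cap turns past its catch when pressed 3.5 mm or more (5 mm is good) and must stay pressed until turned 0.95 rad.
- kitchen_timer: Bystander, to be left alone: white wind-up kitchen timer, 68x67x58 mm, left of the work. Origin: centre of its underside.
- teaspoon: Bystander, to be left alone: steel teaspoon, 130x26x11 mm, lying at the left. Origin: centre of its underside.
- rice_bowl: Bystander, to be left alone: white bowl with a green band, 114x116x52 mm, at the left. Origin: centre of its underside.
- mug_blue: Bystander, to be left alone: cream mug with a handle, 78x116x101 mm, at the right. Origin: centre of its underside.
- honey_jar: Bystander, to be left alone: glass jar with white lid, 64x64x97 mm, at the right. Origin: centre of its underside.
- spice_jar_1: Bystander, to be left alone: small jar with black lid, 41x41x105 mm, at the right. Origin: centre of its underside.

How it is judged (in metres and radians):
On the way, in this order (a step that is already met when the one before it is completed fails the run):
1. the drawer is pulled out to its stop, the cap still locked on the bottle (value of joint drawer above 0.128 m and distance between cap_center and bottle_mouth below 0.012 m and angle between the x axis of cap_center and the x axis of bottle_mouth, either way round below 0.4 rad), for 0.2 s.
2. the cap, still on the bottle, is turned past its catch (angle between the x axis of cap_center and the x axis of bottle_mouth, either way round above 0.6 rad and z of cap_center in the frame of bottle_mouth below 0.01 m and horizontal distance between cap_center and bottle_mouth below 0.008 m), for 0.05 s.
At the end, for the whole second after the job is handed in: The drawer is still out (at least 125 of 135 mm); the gripper holds the cap at rest with its centre at least 50 mm above the bottle's mouth rim (45 mm above its locked place), within 50 mm of the bottle's axis, tilted less than 0.35 rad, touching neither bottle, drawer nor box (value of joint drawer above 0.125 m and z of cap_center in the frame of bottle_mouth above 0.0505 m and horizontal distance between cap_center and bottle_mouth below 0.05 m and angle between cap_center's own z axis and vertical below 0.35 rad and contact force between cap and the fingers above 0.5 N and contact force between cap and medbox below 0.1 N and linear speed of cap below 0.05 m/s); the arm keeps its last pose, push and grip.
It fails at once if a bystander is shifted by more than 3 cm (distance of any of kitchen_timer, teaspoon, mug_blue, honey_jar, spice_jar_1, rice_bowl from where it was at the start of the episode above 0.03 m).
It also fails if it takes over 56 s, if anything falls off the work surface, if the arm or the gripper's body presses on something with over 40 N, if the wrist force passes 120 N, or if a joint passes its speed limit or range.

## Working session

There is one attempt and no reset: what is moved stays moved. The work goes in short steps, Python scripts to look and compute and a tool call to move; the robot and the scene stay as the last step left them, time stands still between calls to the robot, and variables do not carry over. Pictures are saved under pics/ and viewed, about 8 in all and at most 12, crops included, and the job is handed in when it is done.

Besides the shell and the picture viewer there is one more tool, called as a command line: name --argument value ..., lists and objects as JSON in quotes. move_arm: Moves the arm, as the interface text tells. Its arguments: {"type":"object","properties":{"offset":{"type":"array","items":{"type":"array","items":{"type":"number"}}},"rot":{"type":"array","items":{"type":"array","items":{"type":"number"}}},"jaw":{"type":"array","items":{"type":"number"}},"grip_force":{"type":"number"}},"required":["offset","rot","jaw"]}

```bash
ls; mkdir -p pics
cat > h.py <<'E'
import numpy as np, cv2
from rig import r, optics, ticket
from scipy.spatial.transform import Rotation as R
def toolT():
    s=r.sense(); T=np.eye(4); T[:3,:3]=R.from_euler('xyz',s['ee_rot'],degrees=True).as_matrix(); T[:3,3]=s['ee_pos']; return T
def grab(n):
    W=toolT() if n=='wrist' else None
    d=optics.get_image(n)
    if W is not None: d['T']=W@np.array(d['tool_from_camera'])
    d['T']=np.array(d['T']); return d
def ray(d,uv):
    K=np.array([[d['fx'],0,d['cx']],[0,d['fy'],d['cy']],[0,0,1.]])
    p=cv2.undistortPoints(np.float32(uv).reshape(-1,1,2),K,np.array(d['dist_coeffs'],float))[:,0]
    v=np.c_[p[:,0],-p[:,1],-np.ones(len(p))]@d['T'][:3,:3].T
    return d['T'][:3,3],v
def onz(d,uv,z):
    o,v=ray(d,uv); return o+v*((z-o[2])/v[:,2])[:,None]
def depthpts(d,uv):
    o,v=ray(d,uv); uv=np.int32(uv).reshape(-1,2)
    return o+v*d['z_map'][uv[:,1],uv[:,0]][:,None]
def tri(d1,uv1,d2,uv2):
    o1,a=ray(d1,uv1); o2,b=ray(d2,uv2); a=a[0];b=b[0]
    t=np.linalg.lstsq(np.c_[a,-b],o2-o1,rcond=None)[0]; p,q=o1+t[0]*a,o2+t[1]*b
    return (p+q)/2,np.linalg.norm(p-q)
E
python3 - <<'E'
from h import *
s=r.sense(); print(s)
a=grab('scene');b=grab('top')
for n,d in(('scene',a),('top',b)):
    cv2.imwrite(f'pics/{n}0.png',d['color']); print(n,d['T'].round(3).tolist(),d['fx'],d['dist_coeffs'])
E
```

```text
pics
{'clock': 0.0, 'joint_pos': array([ 7.08339399e+01,  5.26430652e+00,  7.05805343e+01,  2.16409831e-03,
        1.04267561e+02, -3.24850568e+00]), 'joint_velocities': array([ 0.08589001, -0.06438722,  0.1478419 , -0.01614021,  0.02470111,
        0.04405883]), 'effort': array([-1.57983563e-03, -4.46439815e+01, -4.06448793e+01,  6.96048397e-02,
        2.90547375e-02, -2.08854326e-04]), 'ee_pos': array([0.1644431 , 0.57671896, 0.22150763]), 'ee_rot': array([-1.79887898e+02, -8.46443247e-03,  1.64082969e+02]), 'wrist_force': array([ 0.00969058,  0.35375105, -0.41467423]), 'moment': array([ 0.02440687, -0.00917617,  0.01693672]), 'width': 0.9987436967686467}
scene [[-0.765, 0.414, -0.493, -0.223], [-0.644, -0.477, 0.598, 0.861], [0.013, 0.775, 0.632, 1.044], [0.0, 0.0, 0.0, 1.0]] 379.0312671062778 [-0.12507246  0.          0.          0.          0.        ]
top [[0.444, 0.795, -0.414, -0.145], [-0.896, 0.396, -0.201, -0.357], [0.004, 0.46, 0.888, 1.578], [0.0, 0.0, 0.0, 1.0]] 447.9507242469476 [-0.05308769  0.          0.          0.          0.        ]
```

View pics/scene0.png

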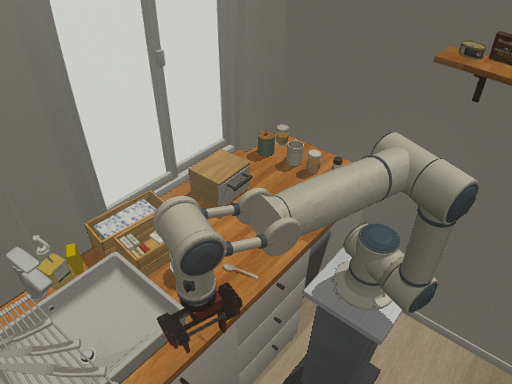

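View pics/top0.png

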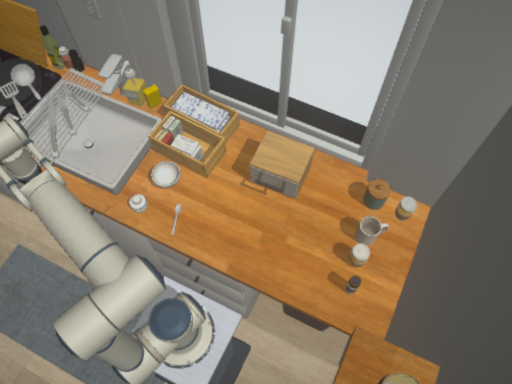

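The scene view shows the box at about (220,178) with its dark handle at about (240,182). In the top view the box top is at about (281,160) and its handle at about (270,183); the bystanders are well away on both sides. I'll enlarge both views.

Run:
```python
from h import *
a=cv2.imread('pics/scene0.png')[140:220,180:260];b=cv2.imread('pics/top0.png')[130:210,240:320]
cv2.imwrite('pics/zoom.png',np.hstack([cv2.resize(x,(400,400),interpolation=cv2.INTER_CUBIC) for x in(a,b)]))
d=grab('top')
hsv=cv2.cvtColor(d['color'],cv2.COLOR_BGR2HSV)
# box top by height from depth
vv,uu=np.mgrid[130:215,235:325]; uv=np.c_[uu.ravel(),vv.ravel()].astype(float)
P=depthpts(d,uv); m=(abs(P[:,2]-.145)<.012)
M=np.zeros((384,512),np.uint8); M[uv[m,1].astype(int),uv[m,0].astype(int)]=255
M=cv2.morphologyEx(M,cv2.MORPH_OPEN,np.ones((3,3)))
c=max(cv2.findContours(M,0,2)[0],key=cv2.contourArea)
W=onz(d,c.reshape(-1,2),.145)
rect=cv2.minAreaRect(np.float32(W[:,:2]*1000)); print(rect,cv2.boxPoints(rect).round(1).tolist(),np.median(P[m,2]))
for n,uv in(('spoon',(177,210)),('timer',(138,202)),('bowl',(165,175))): print(n,onz(d,[uv],.02))
```

```text
((716.1385498046875, -43.671958923339844), (174.39794921875, 200.92735290527344), 2.6585447788238525) [[624.4000244140625, 52.599998474121094], [633.7000122070312, -148.10000610351562], [807.9000244140625, -140.0], [798.5999755859375, 60.70000076293945]] 0.14276197794800005
spoon [[0.38700711 0.24346758 0.02      ]]
timer [[0.34865536 0.3977803  0.02      ]]
bowl [[0.49925867 0.36731094 0.02      ]]
```

View pics/zoom.png

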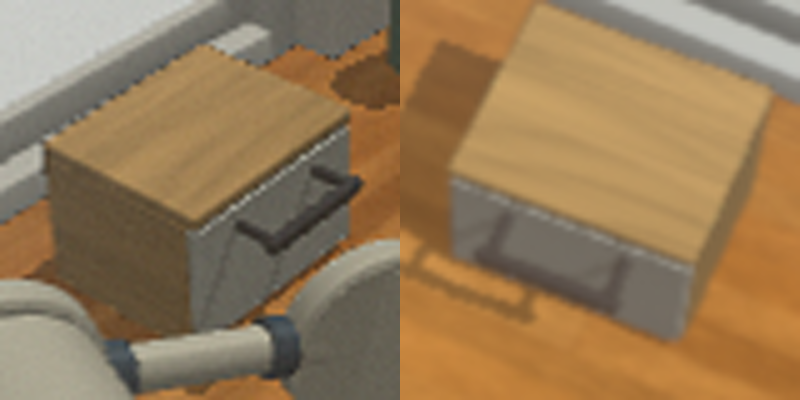

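The zoomed crops show the box top edges clearly. The handle bar ends are at about (234,189) and (252,177) in the scene view, and (257,181) and (282,191) in the top view. The top-panel fit of 174 x 201 mm agrees with the 170 x 200 given.

```bash
cat >> h.py <<'E'
def go(p,yaw=None):
    "shift (cm, tool axes) and turn about tool z (rad) to a target"
    T=toolT(); d=T[:3,:3].T@(np.array(p)-T[:3,3])*100
    y=r.sense()['ee_rot'][2]; print('shift cm',d.round(2),'turn rad',None if yaw is None else round(np.radians(y-yaw),3))
E
python3 - <<'E'
from h import *
a=grab('scene');b=grab('top')
for n,u,v in(('mid',(243.2,183),(269.5,186)),('L',(234.4,189),(257,181)),('R',(252,177),(282,191))): print(n,tri(a,[u],b,[v]))
print('expect handle', np.array([.716,-.0437])-.125*np.array([.9989,.0464]))
w=grab('wrist'); print(np.array(w['tool_from_camera']).round(3).tolist(),w['fx'],w['cx'],w['dist_coeffs'])
go([.50,-.05,.25],92.7)
E
```

```text
mid (array([ 0.59863229, -0.04770549,  0.10219672]), np.float64(0.0013856166327676483))
L (array([0.59832227, 0.00430165, 0.10160772]), np.float64(0.0005461317794316947))
R (array([ 0.59735619, -0.09958219,  0.10512228]), np.float64(0.004031199959075917))
expect handle [ 0.5911375 -0.0495   ]
[[-0.001, 0.969, 0.245, 0.066], [1.0, 0.001, -0.001, 0.0], [-0.001, 0.245, -0.969, -0.162], [0.0, 0.0, 0.0, 1.0]] 284.53755237842967 257.50176996323364 [-0.00773815  0.          0.          0.          0.        ]
shift cm [-49.45 -51.09  -2.74] turn rad 1.246
```

move_arm --offset '[[-3.1,-3.2,-0.2],[-3.1,-3.2,-0.2],[-3.1,-3.2,-0.2],[-3.1,-3.2,-0.2],[-3.1,-3.2,-0.2],[-3.1,-3.2,-0.2],[-3.1,-3.2,-0.2],[-3.1,-3.2,-0.2]]' --rot '[[0,0,0],[0,0,0],[0,0,0],[0,0,0],[0,0,0],[0,0,0],[0,0,0],[0,0,0]]' --jaw '[1,1,1,1,1,1,1,1]'

```text
clock: 1.1
ee_pos: [0.3332, 0.2612, 0.2389]
ee_rot: [180.0, 0.0, 164.1]
wrist_force: [-0.1, 0.3, 0.0]
width: 0.997
```

move_arm --offset '[[-3.1,-3.2,-0.2],[-3.1,-3.2,-0.2],[-3.1,-3.2,-0.2],[-3.1,-3.2,-0.2],[-3.1,-3.2,-0.2],[-3.1,-3.2,-0.2],[-3.1,-3.2,-0.2],[-3.1,-3.2,-0.2]]' --rot '[[0,0,0],[0,0,0],[0,0,0],[0,0,0],[0,0,0],[0,0,0],[0,0,0],[0,0,0]]' --jaw '[1,1,1,1,1,1,1,1]'

```text
clock: 1.9
ee_pos: [0.5017, -0.0533, 0.2549]
ee_rot: [180.0, 0.0, 164.1]
wrist_force: [1.0, 0.8, 0.7]
width: 0.999
```

move_arm --offset '[[0,0,0],[0,0,0],[0,0,0],[0,0,0],[0,0,0],[0,0,0],[0,0,0],[0,0,0]]' --rot '[[0,0,0.14],[0,0,0.14],[0,0,0.14],[0,0,0.14],[0,0,0.14],[0,0,0.14],[0,0,0.14],[0,0,0.14]]' --jaw '[1,1,1,1,1,1,0.5,0.5]'

```text
clock: 2.7
ee_pos: [0.5011, -0.0514, 0.2546]
ee_rot: [180.0, 0.0, 99.6]
wrist_force: [-0.4, 0.3, 0.2]
width: 0.853
```

move_arm --offset '[[0,0,0],[0,0,0],[0,0,0],[0,0,0],[0,0,0],[0,0,0],[0,0,0],[0,0,0]]' --rot '[[0,0,0.13],[0,0,0],[0,0,0],[0,0,0],[0,0,0],[0,0,0],[0,0,0],[0,0,0]]' --jaw '[0.47,0.47,0.47,0.47,0.47,0.47,0.47,0.47]'

```text
clock: 3.5
ee_pos: [0.5011, -0.0514, 0.2546]
ee_rot: [-180.0, 0.0, 92.5]
wrist_force: [-0.4, -1.2, -0.4]
width: 0.467
```

Run:
```python
from h import *
s=r.sense(); print(s['clock'],s['ee_pos'],s['ee_rot'],s['width'],s['joint_pos'].round(1))
w=grab('wrist'); cv2.imwrite('pics/w1.png',w['color']); go([.593,-.049,.2],92.7)
```

```text
3.5 [ 0.50112229 -0.05137464  0.25462886] [-1.79999796e+02  1.35501900e-03  9.24832775e+01] 0.46730769393045035 [ -9.7  -9.1  81.2  -0.  107.8 -12.2]
shift cm [-0.16  9.19  5.46] turn rad -0.004
```

View pics/w1.png

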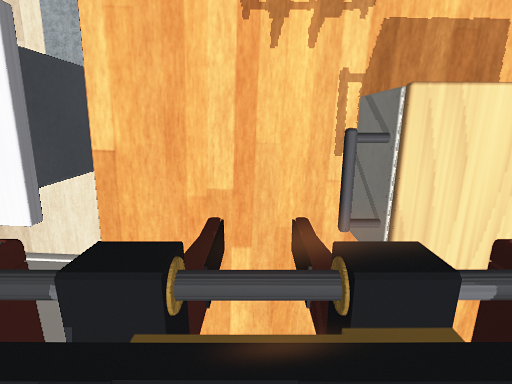

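The wrist view shows the handle bar running from about (350,130) to (346,231). The box's top front edge is at about (406,85)–(388,240), and both fingertips are visible at the bottom.

Run:
```python
from h import *
w=grab('wrist')
vv,uu=np.mgrid[100:245,325:420]; uv=np.c_[uu.ravel(),vv.ravel()].astype(float)
P=depthpts(w,uv); m=(P[:,0]<.617)&(P[:,2]>.085)&(P[:,2]<.13)
Q=P[m]; top=Q[Q[:,2]>np.median(Q[:,2])-.004]
print('n',m.sum(),'z',np.median(top[:,2]),'x',np.percentile(top[:,0],[2,50,98]).round(4),'y',np.percentile(top[:,1],[0.5,99.5]).round(4))
rect=cv2.minAreaRect(np.float32(top[:,:2]*1000)); print(rect)
m=(abs(P[:,2]-.145)<.008); print('box front edge x',[ (y,np.percentile(P[m&(abs(P[:,1]-y)<.006),0],2).round(4)) for y in(-.01,-.03,.02,.04)], np.median(P[m,2]))
print(onz(w,[(350,130),(346,231)],.117))
```

```text
n 1495 z 0.11565110026611075 x [0.5921 0.5989 0.6152] y [-0.0998  0.0125]
((605.8509521484375, -43.62650680541992), (25.962778091430664, 114.28475189208984), 2.1432862281799316)
box front edge x [(-0.01, np.float64(0.6379)), (-0.03, np.float64(0.6389)), (0.02, np.float64(0.6367)), (0.04, np.float64(0.6361))] 0.14418535141306504
[[ 0.59388904  0.01112743  0.117     ]
 [ 0.60293858 -0.0994002   0.117     ]]
```

move_arm --offset '[[0.1,3.3,0],[0,3.3,0],[0,3.15,0],[0,0,2],[0,0,2],[0,0,2],[0,0,2],[0,0,0]]' --rot '[[0,0,0],[0,0,0],[0,0,0],[0,0,0],[0,0,0],[0,0,0],[0,0,0],[0,0,0]]' --jaw '[0.4,0.4,0.4,0.4,0.4,0.4,0.4,0.4]'

```text
clock: 4.4
ee_pos: [0.5971, -0.046, 0.1708]
ee_rot: [-179.6, -0.1, 92.5]
wrist_force: [-0.1, -0.9, -0.2]
width: 0.4
```

Run:
```python
from h import *
s=r.sense(); print(s['clock'],s['ee_pos'],s['ee_rot'],s['width'])
w=grab('wrist'); cv2.imwrite('pics/w2.png',w['color']); go([.5985,-.046,.091],92.4)
```

```text
4.4 [ 0.59708885 -0.04601676  0.17081499] [-1.79648248e+02 -6.16961465e-02  9.24676890e+01] 0.40017154565546165
shift cm [0.   0.11 8.2 ] turn rad 0.001
```

View pics/w2.png

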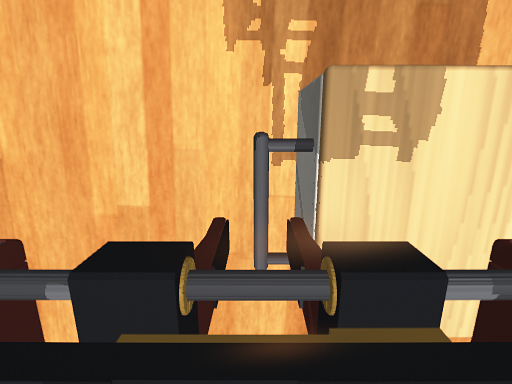

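The bar, at column 261, sits centred between the fingers at columns 228 and 290, and the back finger is clear of the drawer front. I'll go down and grip.

move_arm --offset '[[0,0.1,1.6],[0,0,1.6],[0,0,1.6],[0,0,1.6],[0,0,1.6],[0,0,0],[0,0,0],[0,0,0]]' --rot '[[0,0,0],[0,0,0],[0,0,0],[0,0,0],[0,0,0],[0,0,0],[0,0,0],[0,0,0]]' --jaw '[0.4,0.4,0.4,0.4,0.4,0.4,0.4,0.4]' --grip_force 20

```text
clock: 5.25
ee_pos: [0.6, -0.0462, 0.0956]
ee_rot: [179.9, 0.0, 92.5]
wrist_force: [-0.3, -0.1, 0.5]
width: 0.396
```

move_arm --offset '[[0,0,0],[0,0,0],[0,0,0],[0,0,0],[0,0,0],[0,0,0],[0,0,0],[0,0,0]]' --rot '[[0,0,0],[0,0,0],[0,0,0],[0,0,0],[0,0,0],[0,0,0],[0,0,0],[0,0,0]]' --jaw '[0.1,0.1,0.1,0.1,0.1,0.1,0.1,0.1]' --grip_force 20

```text
clock: 6.05
ee_pos: [0.5993, -0.0462, 0.0951]
ee_rot: [-180.0, 0.0, 92.5]
wrist_force: [-4.5, 0.5, 4.5]
width: 0.135
```

move_arm --offset '[[0,-1,0],[0,-2,0],[0,-2,0],[0,-2,0],[0,-2,0],[0,-2,0],[0,-1.5,0],[0,-0.5,0]]' --rot '[[0,0,0],[0,0,0],[0,0,0],[0,0,0],[0,0,0],[0,0,0],[0,0,0],[0,0,0]]' --jaw '[0.1,0.1,0.1,0.1,0.1,0.1,0.1,0.1]'

```text
clock: 6.85
ee_pos: [0.4692, -0.0519, 0.0951]
ee_rot: [179.9, 0.0, 92.5]
wrist_force: [2.2, -0.8, 3.2]
width: 0.137
```

move_arm --offset '[[0,-0.2,0],[0,-0.2,0],[0,-0.2,0],[0,-0.1,0],[0,0,0],[0,0,0],[0,0,0],[0,0,0]]' --rot '[[0,0,0],[0,0,0],[0,0,0],[0,0,0],[0,0,0],[0,0,0],[0,0,0],[0,0,0]]' --jaw '[0.1,0.1,0.1,0.1,0.1,0.1,0.1,0.1]'

```text
clock: 7.65
ee_pos: [0.4644, -0.052, 0.095]
ee_rot: [179.8, 0.0, 92.5]
wrist_force: [7.5, 1.2, 2.3]
width: 0.133
```

Gripped width is 12 mm and travel 135 mm, with the force rising at the stop, so the drawer is out. I'll release, rise and move over the bottle.

move_arm --offset '[[0,0,0],[0,0,0],[0,0,0],[0,0,0],[0,0,-2.5],[0,0,-4],[0,0,-4.5],[0,0,-4.5]]' --rot '[[0,0,0],[0,0,0],[0,0,0],[0,0,0],[0,0,0],[0,0,0],[0,0,0],[0,0,0]]' --jaw '[0.38,0.38,0.38,0.38,0.38,0.38,0.8,0.8]'

```text
clock: 8.45
ee_pos: [0.4621, -0.052, 0.2508]
ee_rot: [-179.9, -0.0, 92.5]
wrist_force: [0.5, -0.6, -0.1]
width: 0.524
```

move_arm --offset '[[0,3.5,0],[0,3.5,0],[0,3.5,0],[0,0,0],[0,0,0],[0,0,0],[0,0,0],[0,0,0]]' --rot '[[0,0,0],[0,0,0],[0,0,0],[0,0,0.14],[0,0,0.14],[0,0,0.14],[0,0,0.14],[0,0,0.14]]' --jaw '[0.8,0.8,0.8,0.8,0.8,0.8,0.8,0.8]'

```text
clock: 9.25
ee_pos: [0.5674, -0.0475, 0.2492]
ee_rot: [-179.9, 0.0, 52.0]
wrist_force: [-0.4, 0.1, 0.4]
width: 0.797
```

move_arm --offset '[[0,0,0],[0,0,0],[0,0,0],[0,0,0],[0,0,0],[0,0,0],[0,0,0],[0,0,0]]' --rot '[[0,0,0.14],[0,0,0.14],[0,0,0.12],[0,0,0],[0,0,0],[0,0,0],[0,0,0],[0,0,0]]' --jaw '[0.8,0.8,0.8,0.8,0.8,0.8,0.8,0.8]'

```text
clock: 10.05
ee_pos: [0.5675, -0.0475, 0.2496]
ee_rot: [180.0, 0.0, 29.5]
wrist_force: [0.8, 0.2, -0.3]
width: 0.803
```

Run:
```python
from h import *
s=r.sense(); print(s['clock'],s['ee_pos'],s['ee_rot'],s['width'],s['joint_pos'].round(1))
w=grab('wrist'); cv2.imwrite('pics/w3.png',w['color'])
np.save('w3.npy',dict(w),allow_pickle=True)
```

```text
10.05 [ 0.56751716 -0.04753263  0.24963576] [1.79999099e+02 1.27848162e-03 2.94857272e+01] 0.8032803037942455 [ -8.2   0.9  72.2  -0.  106.9  52.3]
```

View pics/w3.png

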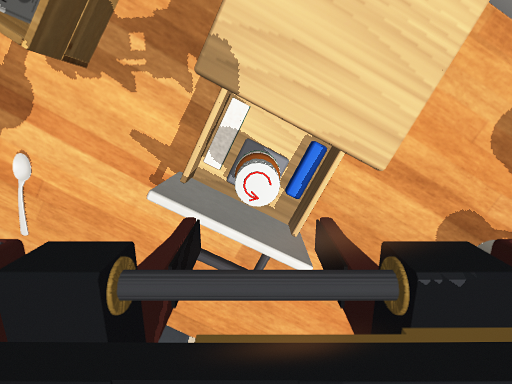

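The drawer is fully out with the bottle in it. The white cap with its red arrow is centred at about (258,185) with a radius of about 22 px, and the drawer front's white top edge runs from (150,193) to (313,268).

```bash
cat >> h.py <<'E'
def cap(w,c0,rad):
    h=cv2.cvtColor(w['color'],cv2.COLOR_BGR2HSV); m=((h[...,1]<70)&(h[...,2]>150))|((h[...,2]>120)&((h[...,0]<6)|(h[...,0]>172))&(h[...,1]>90))
    M=np.zeros(m.shape,np.uint8); cv2.circle(M,c0,rad,255,-1); M&=m.astype(np.uint8)*255
    n,l,st,ce=cv2.connectedComponentsWithStats(M); i=1+np.argmax(st[1:,4]); M=(l==i).astype(np.uint8)*255
    c=max(cv2.findContours(M,0,2)[0],key=cv2.contourArea); M2=cv2.drawContours(M*0,[c],-1,255,-1)
    v,u=np.nonzero(M2); P=depthpts(w,np.c_[u,v].astype(float)); t=np.percentile(P[:,2],80)
    k=(abs(P[:,2]-t)<.004)
    q=P[k]; (cc,rr)=cv2.minEnclosingCircle(np.float32(q[:,:2])); 
    px=np.array([[u[k].mean(),v[k].mean()]])
    print('n',k.sum(),'px',px.round(1),'top z(depth)',t.round(4),'centroid',q.mean(0).round(4),'circ',np.round(cc,4),'r',round(rr,4),'onz.12',onz(w,px,.12).round(4))
    return px
E
python3 - <<'E'
from h import *
w=grab('wrist'); px=cap(w,(258,187),32); t=grab('top')
# drawer front top edge check: points with z~.128 in front of cap
vv,uu=np.mgrid[150:280,140:330]; uv=np.c_[uu.ravel(),vv.ravel()].astype(float); P=depthpts(w,uv)
m=(abs(P[:,2]-.128)<.006)&(P[:,0]<.53)&(P[:,0]>.48); print('front edge x,y',np.percentile(P[m,0],[2,50,98]).round(4),np.median(P[m,1]).round(4),m.sum())
# second view (top camera): cap
o=np.array([.569,-.0475,.12,1]); c=np.linalg.inv(t['T'])@o; u=t['cx']-c[0]/c[2]*t['fx']; v=t['cy']+c[1]/c[2]*t['fy']; print('pred top px',u,v)
cv2.imwrite('pics/t3.png',t['color'])
E
```

```text
n 1536 px [[257.  184.2]] top z(depth) 0.121 centroid [ 0.57   -0.0454  0.1203] circ [ 0.5697 -0.0456] r 0.0239 onz.12 [[ 0.5701 -0.0454  0.12  ]]
front edge x,y [0.5035 0.5121 0.5196] -0.0427 1971
pred top px 266.08911592206437 190.17040034239
```

move_arm --offset '[[0.3,-0.05,2],[0,0,2],[0,0,2],[0,0,1.5],[0,0,0],[0,0,0],[0,0,0],[0,0,0]]' --rot '[[0,0,0],[0,0,0],[0,0,0],[0,0,0],[0,0,0],[0,0,0],[0,0,0],[0,0,0]]' --jaw '[0.75,0.75,0.75,0.75,0.75,0.75,0.75,0.75]'

```text
clock: 11.0
ee_pos: [0.5704, -0.0457, 0.1761]
ee_rot: [179.9, -0.1, 29.4]
wrist_force: [-0.5, 0.1, -0.1]
width: 0.755
```

Run:
```python
from h import *
s=r.sense(); print(s['ee_pos'],s['ee_rot'],s['width'])
w=grab('wrist'); cv2.imwrite('pics/w4.png',w['color'])
T=np.linalg.inv(w['T']); c=T@np.array([.57,-.0455,.12,1]); u=w['cx']-c[0]/c[2]*w['fx']; v=w['cy']+c[1]/c[2]*w['fy']; print('pred',u,v)
cap(w,(int(u),int(v)),45)
```

```text
[ 0.57041761 -0.04569474  0.17611693] [ 1.79920404e+02 -1.02938527e-01  2.94385921e+01] 0.7550246426971341
pred 256.90470687467393 208.41559670641277
n 2559 px [[256.9 208. ]] top z(depth) 0.121 centroid [ 0.5703 -0.0453  0.1204] circ [ 0.5699 -0.0453] r 0.0241 onz.12 [[ 0.5703 -0.0453  0.12  ]]
```

View pics/w4.png

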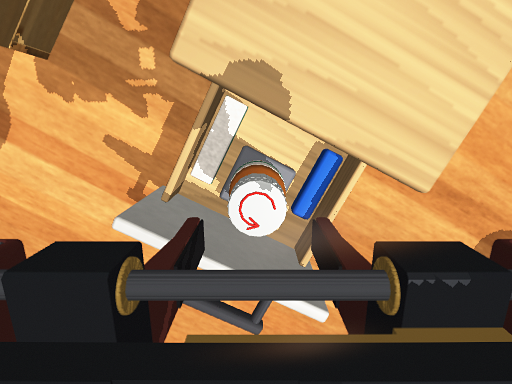

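The cap is at about (257,208). The second measurement agrees to 0.3 mm: centre (0.570, -0.0454), top 0.120. I'll go down and grip.

move_arm --offset '[[0,0,1.5],[0,0,1.5],[0,0,1.5],[0,0,1.5],[0,0,1],[0,0,1],[0,0,0],[0,0,0]]' --rot '[[0,0,0],[0,0,0],[0,0,0],[0,0,0],[0,0,0],[0,0,0],[0,0,0],[0,0,0]]' --jaw '[0.75,0.75,0.75,0.75,0.75,0.75,0.75,0.75]' --grip_force 40

```text
clock: 11.85
ee_pos: [0.57, -0.0456, 0.0948]
ee_rot: [180.0, -0.0, 29.4]
wrist_force: [0.2, 0.2, 0.7]
width: 0.749
```

move_arm --offset '[[0,0,0],[0,0,0],[0,0,0],[0,0,0],[0,0,0],[0,0,0],[0,0,0],[0,0,0]]' --rot '[[0,0,0],[0,0,0],[0,0,0],[0,0,0],[0,0,0],[0,0,0],[0,0,0],[0,0,0]]' --jaw '[0.65,0.55,0.5,0.5,0.5,0.5,0.5,0.5]' --grip_force 40

```text
clock: 12.65
ee_pos: [0.5702, -0.0456, 0.095]
ee_rot: [180.0, -0.0, 29.4]
wrist_force: [1.6, 0.2, 2.8]
width: 0.542
```

move_arm --offset '[[0,0,0.1],[0,0,0.1],[0,0,0.1],[0,0,0.1],[0,0,0.1],[0,0,0],[0,0,0],[0,0,0]]' --rot '[[0,0,0],[0,0,0],[0,0,0],[0,0,0],[0,0,0],[0,0,0],[0,0,0],[0,0,0]]' --jaw '[0.4,0.4,0.4,0.4,0.4,0.4,0.4,0.4]' --grip_force 40

```text
clock: 13.45
ee_pos: [0.5702, -0.0456, 0.0908]
ee_rot: [180.0, -0.1, 29.4]
wrist_force: [-1.2, 1.0, 8.6]
width: 0.542
```

Force 8.6 N at 4.2 mm matches the spring curve. I'll press about 1 mm more and start turning.

move_arm --offset '[[0,0,0.1],[0,0,0],[0,0,0],[0,0,0],[0,0,0],[0,0,0],[0,0,0],[0,0,0]]' --rot '[[0,0,0],[0,0,0],[0,0,-0.1],[0,0,-0.12],[0,0,-0.12],[0,0,-0.12],[0,0,-0.12],[0,0,-0.12]]' --jaw '[0.4,0.4,0.4,0.4,0.4,0.4,0.4,0.4]' --grip_force 40

```text
clock: 14.25
ee_pos: [0.5705, -0.0457, 0.0901]
ee_rot: [179.9, -0.0, 69.8]
wrist_force: [-0.5, 1.2, 7.3]
width: 0.542
```

```bash
python3 -c "
from h import *
s=r.sense();print(s['wrist_force'],s['moment'],s['joint_pos'].round(1),s['ee_rot'],s['ee_pos'])"
```

```text
[-0.52087641  1.18033075  7.34260722] [0.08442388 0.17324929 0.00080359] [-8.   1.7 87.6 -0.  90.6 12.2] [ 1.79879184e+02 -2.59028854e-02  6.98252810e+01] [ 0.57047506 -0.04570223  0.09008265]
```

move_arm --offset '[[0,0,0.05],[0,0,0],[0,0,0],[0,0,0],[0,0,0],[0,0,0],[0,0,0],[0,0,0]]' --rot '[[0,0,-0.12],[0,0,-0.12],[0,0,-0.12],[0,0,-0.12],[0,0,-0.12],[0,0,-0.08],[0,0,0],[0,0,0]]' --jaw '[0.4,0.4,0.4,0.4,0.4,0.4,0.4,0.4]' --grip_force 40

```text
clock: 15.05
ee_pos: [0.5703, -0.0455, 0.0896]
ee_rot: [179.9, 0.0, 108.5]
wrist_force: [-1.5, 1.7, 9.0]
width: 0.54
```

Run:
```python
from h import *
s=r.sense();print(s['wrist_force'],s['moment'],s['ee_rot'],s['ee_pos'])
w=grab('wrist'); cv2.imwrite('pics/w5.png',w['color'])
```

```text
[-1.48439499  1.73689819  9.01142973] [0.07061852 0.29374752 0.07235682] [1.79911210e+02 3.25875409e-02 1.08520526e+02] [ 0.57025734 -0.04554687  0.0896112 ]
```

View pics/w5.png

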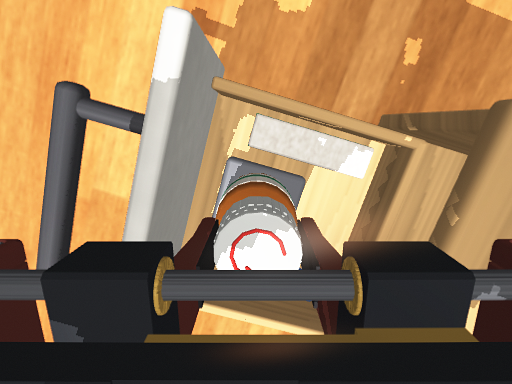

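The arrow keeps the same position relative to the fingers (end at (285,253), tip at (248,268)) as before the turn. So the cap turned with the gripper by about 79°. I'll lift straight up.

move_arm --offset '[[0,0,-0.3],[0,0,-0.5],[0,0,-0.8],[0,0,-1],[0,0,-1],[0,0,-1],[0,0,-1],[0,0,-1]]' --rot '[[0,0,0],[0,0,0],[0,0,0],[0,0,0],[0,0,0],[0,0,0],[0,0,0],[0,0,0]]' --jaw '[0.4,0.4,0.4,0.4,0.4,0.4,0.4,0.4]' --grip_force 40

```text
clock: 15.9
ee_pos: [0.5699, -0.0456, 0.1551]
ee_rot: [180.0, 0.0, 108.5]
wrist_force: [0.2, -0.6, -0.1]
width: 0.539
```

move_arm --offset '[[0,0,-0.8],[0,0,-0.6],[0,0,-0.4],[0,0,0],[0,0,0],[0,0,0],[0,0,0],[0,0,0]]' --rot '[[0,0,0],[0,0,0],[0,0,0],[0,0,0],[0,0,0],[0,0,0],[0,0,0],[0,0,0]]' --jaw '[0.4,0.4,0.4,0.4,0.4,0.4,0.4,0.4]' --grip_force 40

```text
clock: 16.7
ee_pos: [0.5697, -0.0456, 0.1718]
ee_rot: [-180.0, -0.0, 108.5]
wrist_force: [0.2, 0.4, -0.5]
width: 0.54
```

Run:
```python
from h import *
s=r.sense();print(s['clock'],s['wrist_force'],s['ee_rot'],s['ee_pos'],s['width'])
w=grab('wrist'); T=np.linalg.inv(w['T'])
def prj(p):
    c=T@np.r_[p,1]; return w['cx']-c[0]/c[2]*w['fx'],w['cy']+c[1]/c[2]*w['fy']
u,v=prj([.57,-.0455,.195]); print(u,v); cap(w,(int(u),int(v)),55)
# drawer front top edge
vv,uu=np.mgrid[0:240,0:512]; uv=np.c_[uu.ravel(),vv.ravel()].astype(float); P=depthpts(w,uv)
m=(abs(P[:,2]-.128)<.005)&(P[:,0]<.53)&(P[:,0]>.46)&(abs(P[:,1]+.02)<.03); print('front edge x',np.percentile(P[m,0],[2,50,98]).round(4),'n',m.sum(),'y',np.median(P[m,1]))
h2=cv2.resize(w['color'],None,fx=1,fy=1); cv2.imwrite('pics/w6.png',h2)
```

```text
16.7 [ 0.2107447   0.4413456  -0.45897668] [-1.79969289e+02 -1.71423571e-02  1.08509569e+02] [ 0.56974362 -0.04557284  0.17180603] 0.5396688364519836
257.2297699140939 251.46636412673857
n 4290 px [[257.7 243.9]] top z(depth) 0.1971 centroid [ 0.5687 -0.0408  0.1966] circ [ 0.5706 -0.0459] r 0.0239 onz.12 [[ 0.5796 -0.0733  0.12  ]]
front edge x [0.5036 0.51   0.5158] n 1392 y -0.018483089612127728
```

View pics/w6.png

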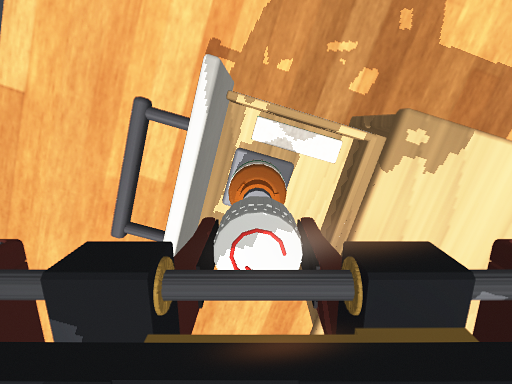

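The cap, at about (258,245), is held level above the open amber mouth at (257,185). Its top is at 0.197 m, up 76 mm, and the drawer front is where it was. I'll hand the job in.

```bash
python3 -c "
from rig import ticket
print(ticket.close_job())"
```

```text
the job is handed in; nothing more can be done
None
```

The drawer is out at its stop and the cap is off the bottle, held level in the gripper above it. I handed the job in at about 17 s of the 56 s allowed; it reports no verdict.

- **Drawer:** I gripped the bar (12 mm between the pads, as given) and pulled it 135 mm, where the force rose to 7.5 N at the stop. After the lift, the drawer front's top edge was still where it had been when pulled out.
- **Cap turn:** I gripped it at 40 N (47.5 mm across, 48 mm given) and pressed it about 5 mm. The spring pushed back with 7 to 9 N. I then turned it 79° (1.38 rad) counter-clockwise, and the red arrow stayed in the same position relative to the fingers, so it did not slip.
- **Cap lift:** Its top is now at 0.197 m against 0.1205 m when locked, a lift of 76 mm. It is within about 1 mm of the bottle's axis, level, and the wrist force is near zero.
- **Disagreement:** The top camera's first box fit put the front edge about 10 mm nearer the robot than the wrist camera did. I used the wrist value, which the two-view handle measurement supported.
- **Low reading:** Halfway through the turn the press force read 7.3 N where about 10 N was expected, so I pressed 0.5 mm more before finishing the turn.
- **Bystanders:** The arm stayed clear of them, but I did not measure their positions again at the end.

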